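# Shut the chopper lid and hold its pulse plunger halfway

## Task

Swing the green lid of the vegetable chopper fully shut so that its yellow tab drops behind the black rim at the front of the bin; only then press the red pulse plunger straight down halfway, until its white line reaches the black collar (12 of its 24 mm), and keep it there for three seconds, never pressing it right down. Finish while still holding the plunger halfway down with the fingers: do not let go. Leave the mug, the pepper mill and the spice jar where they stand.

Things in the scene. Friction and masses are not known exactly. Their poses are not given: they have to be found in the camera images.
- chopper: electric vegetable chopper, fixed. Origin: centre of its underside, on the worktop; x to its back (away from the robot at yaw 0), y to its left, z up. Steel base 200 x 270 x 60 mm (x, y, z). On it a clear open bin 150 x 130 mm centred at x 0, y 55 mm, rim at z 130 mm, and a black round collar, radius 30 mm, at x -30, y -85 mm, top at z 90 mm, out of which stands the red plunger
- lid_hinge (a point): middle of the lid's hinge line, at the bin's back rim: at x +75, y +55, z 130 mm in the chopper's frame; the hinge axis is the chopper's y. Does not move with the lid
- lid (a joint): hinge of the green lid, rad: 0 = shut and level, 1.57 = upright, at most 1.6; starts at 0.9 to 1.5. Plate 162 mm from hinge line to front edge, 136 wide, 6 thick, underside on the hinge line; 150 g. Stiff hinge: it stays at any angle and must be pushed all the way (1 to 3 N near the front edge) on its outer face, the upper one when shut
- lid_edge (a point): point on the outer (upper when shut) face of the green lid, on its midline, 145 mm from the hinge line, near the front edge; moves with the lid. At height 136 mm when shut
- lid_tab (a point): tip of the yellow tab (50 mm wide, 4 mm thick) that points down 14 mm from the underside of the lid's front edge, 160 mm from the hinge line; moves with the lid. When shut it is 12 mm below the top of the catch rim, just behind it
- catch (a point): top middle of the black catch rim, 60 mm wide and 4 mm thick, in front of the bin at x -93, y +55, z 128 mm in the chopper's frame; the shut lid's tab sits behind it (on the bin side)
- pulse (a joint): travel of the red plunger, m: 0 = up, grows as it is pressed straight down, 0.024 = right down. Spring: 3.6 N at the top, 7.8 N at 12 mm, 12 N at the bottom; it returns when let go
- pulse_top (a point): centre of the flat top of the red plunger (radius 22 mm); moves with it. Height 120 mm when up, 108 mm at half travel, 96 mm right down. A white line 3 mm high goes round it, lower edge 18 mm below the top: this edge meets the collar's top at 12 mm of travel
- mug: blue ceramic mug with a handle, radius 38 mm, 90 mm tall; origin at the centre of its underside. Bystander
- pepper_mill: dark wooden pepper mill, radius 27 mm, 134 mm tall; origin at the centre of its underside. Bystander
- spice_jar: amber glass jar with a black cap, radius 26 mm, 90 mm tall; origin at the centre of its underside. Bystander

How it is judged:
By the outcome, as a careful person would: the job done as asked, in the order asked, and still so for the second after the job is handed in, while the arm keeps its last pose, push and grip.
It also fails if it takes over 46 s, if anything falls off the work surface, if the arm or the gripper's body presses on something with over 40 N, if the wrist force passes 120 N, or if a joint passes its speed limit or range.

## Robot

A 7-joint arm with a two-finger parallel gripper is mounted at the origin on the work surface. World frame = base frame: x ahead of the robot, y to its left, z up, the work surface at z = 0. Lengths are in m, angles in rad, forces in N, time in s.
With the tool pointing down it reaches from about 0.4 to 0.85 m from the base axis. Payload 4.5 kg.
Tool frame: the origin (TCP) lies between the finger pads, 19 mm behind the fingertips; this is the grasp point; z points along the fingers, y is the line along which they close (so a half turn about z gives the same grasp; the last joint's range is limited). The gripper opens to 88 mm and grips with 3 to 60 N. Pads are 18 mm wide; open, the fingers measure 123 mm over their backs; the gripper's body (75 mm by 187 mm) begins 45 mm behind the grasp point.
Start: joints at [-1.306, 0.689, -0.195, 1.565, 0.157, 0.902, -0.215], TCP at [0.143, 0.608, 0.257] pointing down, gripper open.
Joint ranges: [-3.01, 3.01], [-0.46, 2.08], [-1.47, 1.51], [0.13, 2.56], [-1, 4.14], [0.04, 2.09], [-2.66, 2.66]. Speed limits (rad/s): [2.57, 2.57, 3.14, 3.14, 3.14, 3.14, 3.14].

## Interface

Orientations are given as a unit quaternion [x, y, z, w].
In Python, from plant import r, optics gives the robot as it stands.
- The arm moves only by the tool servo_tool, never from a script. Its arguments are lists of equal length, an entry for each row: "translation": the shift along the tool's x, y, z in m, a list of three; "turn": the turn, a rotation vector about the tool's x, y, z in rad, a list of three. In form: {"translation": [[dx, dy, dz], ...], "turn": [[rx, ry, rz], ...]}. A call has 1 to 10 rows; each row shifts and turns the commanded pose from where the row before left it, along the tool's axes as they then stand; what a row does not reach is not made up. A row lasts 1/8 s, in which the tool goes at most 62.5 mm and 10.7 degrees, less where a joint would pass 70% of its speed; a pose out of reach is approached as far as the arm can. A call is refused whole if a number of a shift passes 0.0625 or a number of a turn 0.188, either way. A call with a gripper value outside its range is refused whole. "grip" is the opening, from 0 (shut) to 1 (fully open), set as the call begins (left out, the last holds). The fingers move at their own pace and stop on an object; "grip_force" is the grip in N (left out, the last holds). Time passes only in rows, so rows that do not move let the fingers close. It gives the time, the measured TCP pose, the force, the opening and the grip force at its end, in the units of the state.
- r.get_state(): the state, without advancing time (a new reading comes with each control period).
- optics.snapshot(name): name is "side" or "top" or "wrist"; returns a dict with "img" (480x640x3 uint8, red, green, blue), "z_map" (480x640 float32, m along the optical axis (not along the pixel's ray), 0 where there is no reading), "mtx" (3x3 intrinsics, pixels), "R" (3x3) and "t" (3): a world point X has camera coordinates R X + t. Camera axes: x right, y down, z forward; pixel columns grow to the right and rows downward; lengths in m; the calibration is good to about 2 mm. A picture is of the moment at which its call begins.
- r.finish_job(): hands the job in; it is judged then, once.
The state is a dict: "clock": time; "q": joint angles; "qd": joint speeds; "joint_torque": joint torques, N m; "tool_pos": TCP position; "eef_rot": TCP orientation; "contact_force": force on the tool from outside, world axes, zero at the start; "moment": the same for the moment, N m; "opening": opening from 0.0 (shut) to 1.0 (fully open); "finger_force": force on a finger pad.
Only numpy, scipy, OpenCV 4.12 (cv2) and the standard library are available. Lean on these libraries where they do the work, as an engineer would, in place of code of your own. Each camera call takes 0.05 s, during which the arm holds its last target. There are 200 camera calls.

## Working session

There is one attempt and no reset: what is moved stays moved. The work goes in short steps, Python scripts to look and compute and a tool call to move; the robot and the scene stay as the last step left them, time stands still between calls to the robot, and variables do not carry over. Pictures are saved under pics/ and viewed, at most 10 in all, crops included, and the job is handed in when it is done.

Besides the shell and the picture viewer there is one more tool, called after ">>>" as name(argument=value, ...), one argument or row to a line, values as JSON. servo_tool: Moves the arm, as the interface text tells. Its arguments: {"type":"object","properties":{"translation":{"type":"array"},"turn":{"type":"array"},"grip":{"type":"number"},"grip_force":{"type":"number"}},"required":["translation","turn"]}

```bash
mkdir -p pics; cat > h.py <<'E'
import numpy as np, cv2
from plant import r, optics
def snap(n,f):
    s=optics.snapshot(n); cv2.imwrite('pics/'+f,s['img'][:,:,::-1]); np.savez('pics/'+f+'.npz',**s); return s
def pt(s,u,v):
    K=s['mtx']; z=np.median([x for x in s['z_map'][v-1:v+2,u-1:u+2].ravel() if x>0] or [0]); c=np.linalg.inv(K)@[u,v,1]*z
    return np.round(s['R'].T@(c-s['t']),4)
def proj(s,X):
    c=s['mtx']@(s['R']@np.array(X)+s['t']); return np.round(c[:2]/c[2],1)
E
python3 - <<'E'
from h import *
snap('top','top0.png'); snap('side','side0.png'); s=r.get_state(); print({k:np.round(v,3) for k,v in s.items()})
E
```

```text
{'clock': np.float64(0.1), 'q': array([-1.306,  0.69 , -0.195,  1.566,  0.157,  0.902, -0.215]), 'qd': array([ 0.001, -0.001,  0.   , -0.003,  0.   ,  0.   , -0.001]), 'joint_torque': array([-3.0000e-03, -5.2850e+01, -1.2720e+00, -1.5384e+01, -5.3000e-02,
        2.0000e-03,  0.0000e+00]), 'tool_pos': array([0.143, 0.608, 0.257]), 'eef_rot': array([ 0.115,  0.993, -0.001, -0.   ]), 'contact_force': array([-0.194, -0.556,  0.431]), 'moment': array([ 0.035, -0.029,  0.013]), 'finger_force': np.float64(0.0), 'opening': np.float64(1.002)}
```

View pics/top0.png

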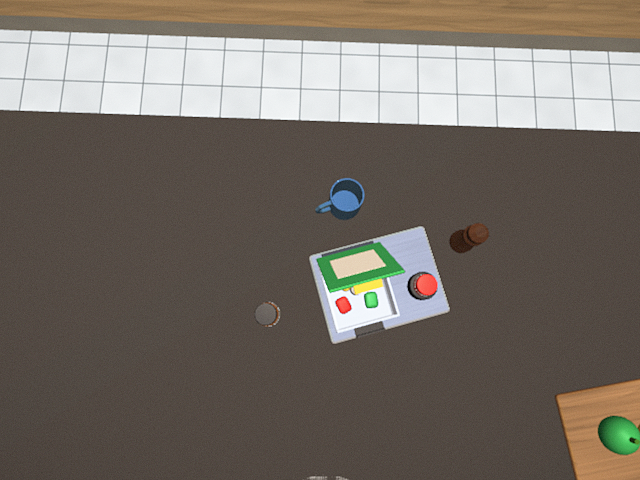

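View pics/side0.png

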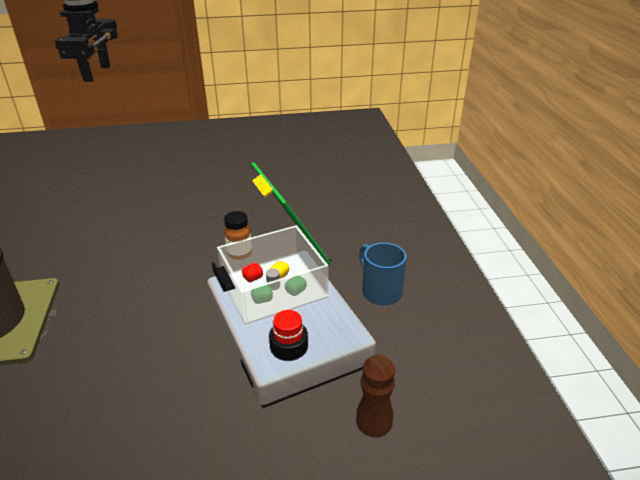

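Top view: base corners about (310,257), (424,227), (449,310), (333,343); plunger top at (426,285); catch at (369,330); lid partly open, mug behind at (346,198), mill at (476,234), jar at (267,314). The side view confirms that the lid leans back slightly short of upright.

```bash
python3 - <<'E'
from h import *
t=dict(np.load('pics/top0.png.npz')); s=dict(np.load('pics/side0.png.npz'))
for n,u,v in [('BL',313,259),('BR',422,230),('FR',445,308),('FL',335,340),('pl',426,285),('catch',369,330),('mug',346,180),('mill',478,233),('jar',265,314)]: print(n,pt(t,u,v))
def cloud(c,mask):
    v,u=np.nonzero(mask&(c['z_map']>0)); z=c['z_map'][v,u]
    return (np.linalg.inv(c['mtx'])@np.array([u,v,np.ones_like(u)])*z - c['t'][:,None]).T@c['R']
for n,c in (('top',t),('side',s)):
    h=cv2.cvtColor(c['img'],cv2.COLOR_RGB2HSV)
    red=((h[...,0]<5)|(h[...,0]>175))&(h[...,1]>180)&(h[...,2]>120)
    P=cloud(c,red); P=P[(P[:,2]>.113)&(P[:,2]<.127)]; print(n,'red',len(P),P.mean(0),P.min(0),P.max(0))
    m=np.zeros(red.shape,bool); m[225:300,300:410]=1
    if n=='top':
        g=(h[...,0]>45)&(h[...,0]<75)&(h[...,1]>150)&m
        P=cloud(c,g);P=P[P[:,2]>.13]; q=P.mean(0); w=np.linalg.svd(P-q)[2]; N=w[2]; print('lid',len(P),q,N,'minmax',P.min(0),P.max(0),'ang',np.arccos(abs(N[2])), 'res',np.std((P-q)@N))
        print([P[P[:,i].argmax()] for i in range(3)],[P[P[:,i].argmin()] for i in range(3)])
    # steel top fit
    A=cloud(c,np.ones(red.shape,bool)); A=A[(abs(A[:,2]-.06)<.003)]; 
    A=A[(abs(A[:,:2]-[.0,.0])<9).all(1)]
    np.save(n+'steel.npy',A); print(len(A),A.min(0),A.max(0), cv2.minAreaRect(A[:,:2].astype(np.float32)))
E
```

```text
BL [0.5752 0.0446 0.0608]
BR [ 0.6482 -0.1972  0.0596]
FR [ 0.4771 -0.2452  0.06  ]
FL [ 0.4024 -0.0079  0.059 ]
pl [ 0.5213 -0.1893  0.1191]
catch [ 0.427  -0.0734  0.1135]
mug [ 0.7498 -0.0229  0.0877]
mill [ 0.631  -0.2952  0.1327]
jar [0.4529 0.1413 0.0891]
top red 102 [ 0.51936037 -0.19626924  0.11933704] [ 0.50285722 -0.21059377  0.11388831] [ 0.54235776 -0.17066306  0.12321249]
lid 1391 [ 0.54148869 -0.03833893  0.22144179] [-0.84470623 -0.25502857 -0.47056541] minmax [ 0.49442583 -0.11031604  0.13105872] [0.60300603 0.03666491 0.27738606] ang 1.0808648685133835 res 0.0006571634302550416
[array([ 0.60300603, -0.083462  ,  0.13441557]), array([0.56300018, 0.03666491, 0.14369924]), array([0.49624753, 0.00791723, 0.27738606])] [array([0.49442583, 0.01460317, 0.27618229]), array([ 0.5308622 , -0.11031604,  0.27296685]), array([0.57568539, 0.01021646, 0.13105872])]
4462 [ 0.18797545 -0.61557996  0.05700032] [0.7499524  0.14942347 0.06299468] ((0.4811393618583679, -0.277671217918396), (0.8064467310905457, 0.3605816066265106), 72.2052993774414)
side red 521 [ 0.52340593 -0.19602515  0.11933898] [ 0.50316411 -0.21512419  0.11304059] [ 0.54413411 -0.17044954  0.12349858]
7941 [-0.51184704 -0.3217972   0.05700002] [1.66317618 1.85655276 0.06299957] ((0.5816208124160767, 0.7649429440498352), (2.1707358360290527, 2.174137830734253), 0.4311872720718384)
```

>>> servo_tool(
  translation=[
    [0, 0, -0.035],
    [0, 0, -0.035],
    [0, 0, -0.035],
    [0, 0, 0],
  ],
  turn=[
    [0, 0, -0.175],
    [0, 0, -0.175],
    [0, 0, -0.174],
    [0, 0, 0],
  ],
  grip=0,
  grip_force=20,
)

```text
clock: 0.6
tool_pos: [0.1431, 0.6097, 0.3649]
eef_rot: [-0.146, 0.989, 0.003, 0.001]
contact_force: [-0.8, 0.1, -0.6]
opening: 0.57
finger_force: 0.0
```

>>> servo_tool(
  translation=[
    [-0.016, -0.052, 0],
    [-0.016, -0.052, 0],
    [-0.016, -0.052, 0],
    [-0.016, -0.052, 0],
    [-0.016, -0.052, 0],
    [-0.016, -0.052, 0],
    [-0.016, -0.052, 0],
    [-0.016, -0.052, 0],
    [-0.016, -0.052, 0],
    [-0.016, -0.052, 0],
  ],
  turn=[
    [0, 0, 0],
    [0, 0, 0],
    [0, 0, 0],
    [0, 0, 0],
    [0, 0, 0],
    [0, 0, 0],
    [0, 0, 0],
    [0, 0, 0],
    [0, 0, 0],
    [0, 0, 0],
  ],
)

```text
clock: 1.85
tool_pos: [0.4465, 0.1549, 0.3613]
eef_rot: [-0.145, 0.989, -0.0, -0.001]
contact_force: [0.5, 0.8, -1.0]
opening: 0.005
finger_force: 0.0
```

>>> servo_tool(
  translation=[
    [-0.0125, -0.043, 0],
    [-0.0125, -0.043, 0],
    [-0.0125, -0.043, 0],
    [-0.0125, -0.043, 0],
    [-0.0125, -0.043, 0],
    [0, 0, 0],
  ],
  turn=[
    [0, 0, 0],
    [0, 0, 0],
    [0, 0, 0],
    [0, 0, 0],
    [0, 0, 0],
    [0, 0, 0],
  ],
)

```text
clock: 2.6
tool_pos: [0.5688, -0.0353, 0.3603]
eef_rot: [-0.142, 0.99, -0.001, -0.001]
contact_force: [-0.2, 0.6, 0.4]
opening: 0.001
finger_force: 0.0
```

```bash
cat >> h.py <<'E'
Y=.293; C=np.array([.5268,-.1028]); RR=np.array([[np.cos(Y),-np.sin(Y)],[np.sin(Y),np.cos(Y)]])
def loc(p): return np.round(np.r_[(np.array(p[:2])-C)@RR,p[2:]],4)
E
python3 - <<'E'
from h import *
s=r.get_state(); print(loc(s['tool_pos']),s['contact_force'])
for th in (1.1,1.0,.8,.6,.4,.2,.1,0):
    c,n=np.array([-np.cos(th),np.sin(th)]),np.array([np.sin(th),np.cos(th)])
    p=np.array([.075,.13])+.140*c+.006*n   # contact point, then tcp
    print(th,np.round(p+[.009,.019],4))
E
```

```text
[0.0597 0.0525 0.3603] [-0.22805035  0.6006186   0.44791963]
1.1 [0.0258 0.2765]
1.0 [0.0134 0.27  ]
0.8 [-0.0092  0.2536]
0.6 [-0.0282  0.233 ]
0.4 [-0.0426  0.209 ]
0.2 [-0.052   0.1827]
0.1 [-0.0547  0.1689]
0 [-0.056  0.155]
```

>>> servo_tool(
  translation=[
    [0.003, 0.001, 0.04],
    [0.004, 0.001, 0.043],
    [0.01, 0, 0],
    [0.01, 0, 0],
    [0.006, 0, 0.003],
    [0.006, 0, 0.003],
    [0, 0, 0],
  ],
  turn=[
    [0, 0, 0],
    [0, 0, 0],
    [0, 0, 0],
    [0, 0, 0],
    [0, 0, 0],
    [0, 0, 0],
    [0, 0, 0],
  ],
)

```text
clock: 3.48
tool_pos: [0.5304, -0.0404, 0.2739]
eef_rot: [-0.146, 0.989, -0.0, 0.0]
contact_force: [-0.4, 0.7, -0.6]
opening: 0.008
finger_force: 0.0
```

```bash
python3 - <<'E'
from h import *
s=r.get_state(); print(loc(s['tool_pos']),s['contact_force'])
E
```

```text
[0.0214 0.0587 0.2739] [-0.43508979  0.74236924 -0.57127351]
```

>>> servo_tool(
  translation=[
    [0.008, 0, 0.004],
    [0.011, 0, 0.008],
    [0.011, 0, 0.008],
    [0.01, 0, 0.01],
    [0.009, 0, 0.011],
    [0.0075, 0, 0.012],
    [0.007, 0, 0.012],
    [0, 0, 0],
  ],
  turn=[
    [0, 0, 0],
    [0, 0, 0],
    [0, 0, 0],
    [0, 0, 0],
    [0, 0, 0],
    [0, 0, 0],
    [0, 0, 0],
    [0, 0, 0],
  ],
)

```text
clock: 4.47
tool_pos: [0.4684, -0.0588, 0.2077]
eef_rot: [-0.146, 0.989, 0.0, -0.001]
contact_force: [0.1, 0.2, -0.1]
opening: -0.0
finger_force: 0.0
```

```bash
python3 - <<'E'
from h import *
s=r.get_state(); print(loc(s['tool_pos']),s['contact_force'])
snap('side','side1.png')
E
```

```text
[-0.0432  0.059   0.2077] [ 0.13739213  0.1541383  -0.08773513]
```

View pics/side1.png

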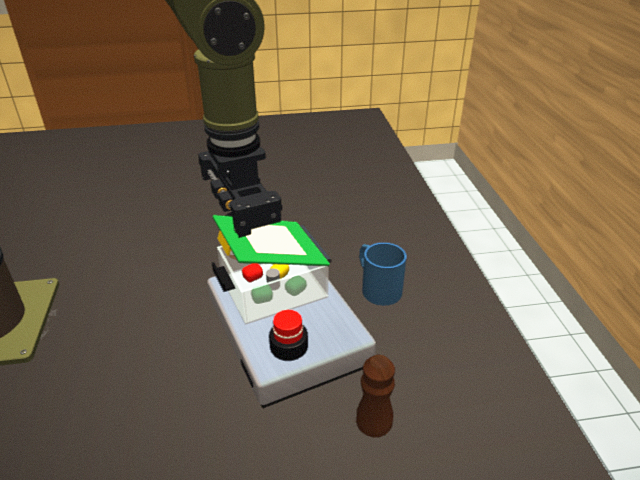

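The fingers (about 245,225) rest near the lid's front edge and have pushed it to roughly 0.4 rad; continuing.

>>> servo_tool(
  translation=[
    [0.005, 0, 0.013],
    [0.004, 0, 0.013],
    [0.002, 0, 0.007],
    [0.002, 0, 0.007],
    [0.001, 0, 0.005],
    [0, 0, 0.005],
    [0, 0, 0.003],
    [0, 0, 0],
    [0, 0, 0],
  ],
  turn=[
    [0, 0, 0],
    [0, 0, 0],
    [0, 0, 0],
    [0, 0, 0],
    [0, 0, 0],
    [0, 0, 0],
    [0, 0, 0],
    [0, 0, 0],
    [0, 0, 0],
  ],
)

```text
clock: 5.65
tool_pos: [0.4564, -0.0626, 0.1554]
eef_rot: [-0.146, 0.989, 0.0, 0.0]
contact_force: [-0.1, 0.2, -0.7]
opening: 0.004
finger_force: 0.0
```

```bash
python3 - <<'E'
from h import *
s=r.get_state(); print(loc(s['tool_pos']),s['contact_force'])
E
```

```text
[-0.0558  0.0589  0.1554] [-0.07218761  0.20916728 -0.70322166]
```

>>> servo_tool(
  translation=[
    [0, 0, 0.002],
    [0, 0, 0.002],
    [0, 0, 0],
  ],
  turn=[
    [0, 0, 0],
    [0, 0, 0],
    [0, 0, 0],
  ],
)

```text
clock: 6.02
tool_pos: [0.4565, -0.0626, 0.1546]
eef_rot: [-0.146, 0.989, -0.001, 0.001]
contact_force: [-6.5, 1.0, 40.0]
opening: 0.008
finger_force: 20.1
```

```bash
python3 - <<'E'
from h import *
s=r.get_state(); print(loc(s['tool_pos']),s['contact_force'])
snap('side','side2.png')
i=cv2.imread('pics/side2.png')[180:340,180:380]; cv2.imwrite('pics/c2.png',cv2.resize(i,(800,600),interpolation=2))
E
```

```text
[-0.0557  0.0588  0.1546] [-6.48207831  1.02199816 39.95871271]
```

View pics/c2.png

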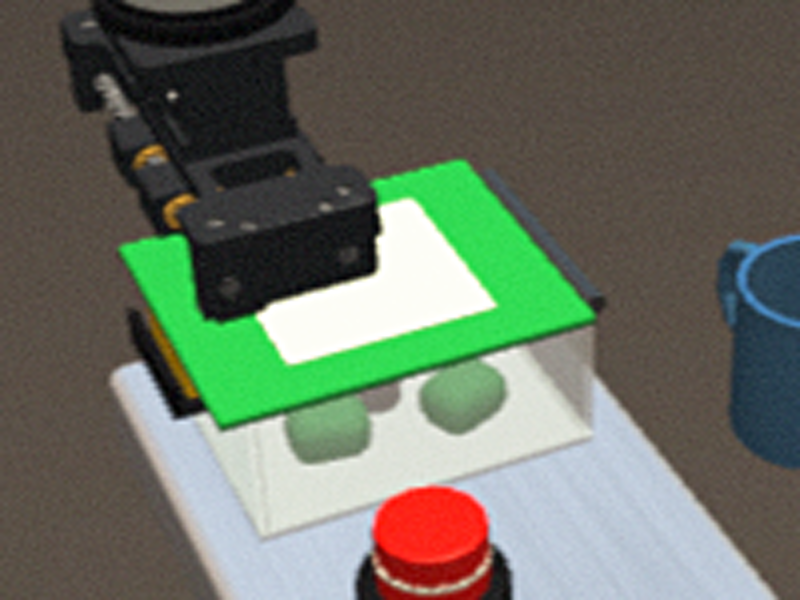

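The lid's far edges lie flat on the bin, with the yellow tab (about 170,340) behind the black rim (160,370). The 40 N reading is the hard stop, so I back off upward now.

>>> servo_tool(
  translation=[
    [0, 0, -0.03],
    [0, 0, -0.04],
    [-0.006, -0.034, 0],
    [-0.006, -0.036, 0],
    [-0.007, -0.037, 0],
    [-0.007, -0.037, 0],
    [0, 0, 0],
    [0, 0, 0],
  ],
  turn=[
    [0, 0, 0],
    [0, 0, 0],
    [0, 0, 0],
    [0, 0, 0],
    [0, 0, 0],
    [0, 0, 0],
    [0, 0, 0],
    [0, 0, 0],
  ],
)

```text
clock: 7.08
tool_pos: [0.5223, -0.1921, 0.2211]
eef_rot: [-0.146, 0.989, 0.001, -0.0]
contact_force: [-0.2, -0.3, -0.1]
opening: 0.005
finger_force: 0.0
```

```bash
python3 - <<'E'
from h import *
t=[]
for _ in range(1):
    s=r.get_state(); print(s['tool_pos'],loc(s['tool_pos']),s['contact_force'])
a=snap('side','side3.png'); b=snap('top','top3.png')
for n,c,box in (('side',a,(180,340,180,380)),('top',b,(220,350,300,460))):
    h=cv2.cvtColor(c['img'],cv2.COLOR_RGB2HSV); m=np.zeros(h.shape[:2],bool); m[box[0]:box[1],box[2]:box[3]]=1
    g=m&(h[...,0]>45)&(h[...,0]<75)&(h[...,1]>200)&(c['z_map']>0); v,u=np.nonzero(g); z=c['z_map'][v,u]
    P=(np.linalg.inv(c['mtx'])@np.array([u,v,np.ones_like(u)])*z-c['t'][:,None]).T@c['R']
    L=np.c_[(P[:,:2]-C)@RR,P[:,2]]; L=L[L[:,2]>.125]
    k=np.polyfit(L[:,0],L[:,2],1); print(n,len(L),'slope',k[0],'front z',np.polyval(k,-.07),L.min(0),L.max(0))
i=cv2.imread('pics/side3.png')[180:340,180:380]; cv2.imwrite('pics/c3.png',cv2.resize(i,(800,600),interpolation=2))
E
```

```text
[ 0.52229209 -0.1921009   0.2211394 ] [-0.0301 -0.0842  0.2211] [-0.17942742 -0.34127417 -0.07808648]
side 507 slope -0.007307359034928438 front z 0.13903485614662373 [-0.08559021 -0.12090569  0.13281589] [-0.01019178  0.1211801   0.36477188]Traceback (most recent call last):
  File "<stdin>", line 11, in <module>
    raise TypeError("expected non-empty vector for x")
TypeError: expected non-empty vector for x
```

```bash
python3 - <<'E'
from h import *
c=dict(np.load('pics/side3.png.npz'))
h=cv2.cvtColor(c['img'],cv2.COLOR_RGB2HSV); m=np.zeros(h.shape[:2],bool); m[180:340,180:380]=1
g=m&(h[...,0]>45)&(h[...,0]<75)&(h[...,1]>150)&(c['z_map']>0); v,u=np.nonzero(g); z=c['z_map'][v,u]
P=(np.linalg.inv(c['mtx'])@np.array([u,v,np.ones_like(u)])*z-c['t'][:,None]).T@c['R']
L=np.c_[(P[:,:2]-C)@RR,P[:,2]]; L=L[(L[:,2]>.125)&(L[:,2]<.15)&(L[:,1]>-.02)]
for a in (-.08,-.05,-.02,.01,.04,.07): q=L[abs(L[:,0]-a)<.012]; print(a,len(q),np.median(q[:,2]) if len(q) else '')
i=cv2.imread('pics/side3.png')[180:360,180:420]; cv2.imwrite('pics/c3.png',cv2.resize(i,(800,600),interpolation=2))
E
```

```text
-0.08 607 0.13583484985596583
-0.05 512 0.13592083992932347
-0.02 206 0.13575021698033934
0.01 0 
0.04 0 
0.07 0
```

View pics/c3.png

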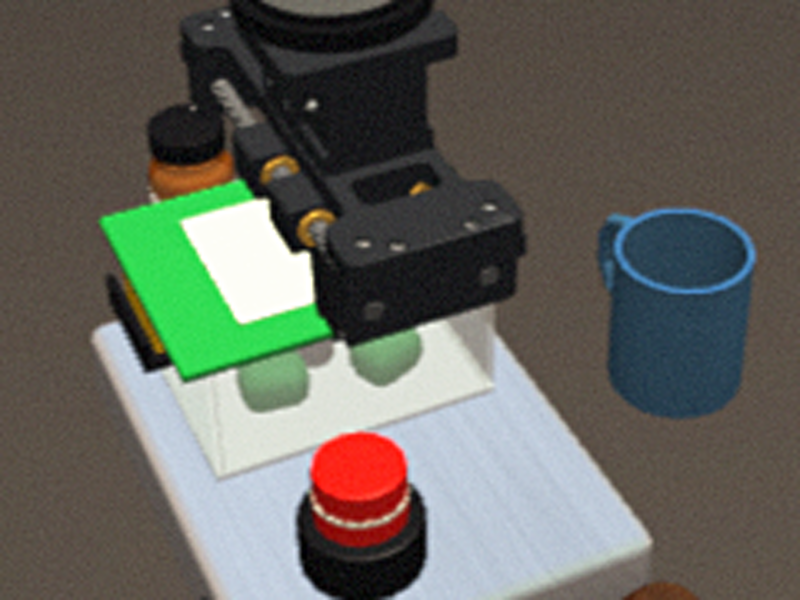

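Lid level at 136 mm and the tab sits behind the rim: it is shut. The plunger is still up (crop 360,470). Descending onto it.

>>> servo_tool(
  translation=[
    [0, -0.001, 0.03],
    [0, 0, 0.03],
    [0, 0, 0.014],
    [0, 0, 0],
    [0, 0, 0],
  ],
  turn=[
    [0, 0, 0],
    [0, 0, 0],
    [0, 0, 0],
    [0, 0, 0],
    [0, 0, 0],
  ],
)

```text
clock: 7.8
tool_pos: [0.5237, -0.1938, 0.1483]
eef_rot: [-0.146, 0.989, -0.0, 0.001]
contact_force: [0.4, 0.3, 0.3]
opening: 0.004
finger_force: 0.0
```

>>> servo_tool(
  translation=[
    [0, 0, 0.003],
    [0, 0, 0.003],
    [0, 0, 0.003],
    [0, 0, 0.003],
    [0, 0, 0],
    [0, 0, 0],
  ],
  turn=[
    [0, 0, 0],
    [0, 0, 0],
    [0, 0, 0],
    [0, 0, 0],
    [0, 0, 0],
    [0, 0, 0],
  ],
)

```text
clock: 8.55
tool_pos: [0.5232, -0.194, 0.1356]
eef_rot: [-0.146, 0.989, -0.0, 0.0]
contact_force: [-0.6, -0.5, 4.9]
opening: 0.006
finger_force: 2.2
```

```bash
python3 - <<'E'
from h import *
s=r.get_state(); print(loc(s['tool_pos']),s['contact_force'])
a=snap('side','side4.png')
i=cv2.imread('pics/side4.png')[270:375,230:370]; cv2.imwrite('pics/c4.png',cv2.resize(i,(800,600),interpolation=2))
E
```

```text
[-0.0298 -0.0863  0.1356] [-0.56492067 -0.47721815  4.86814966]
```

View pics/c4.png

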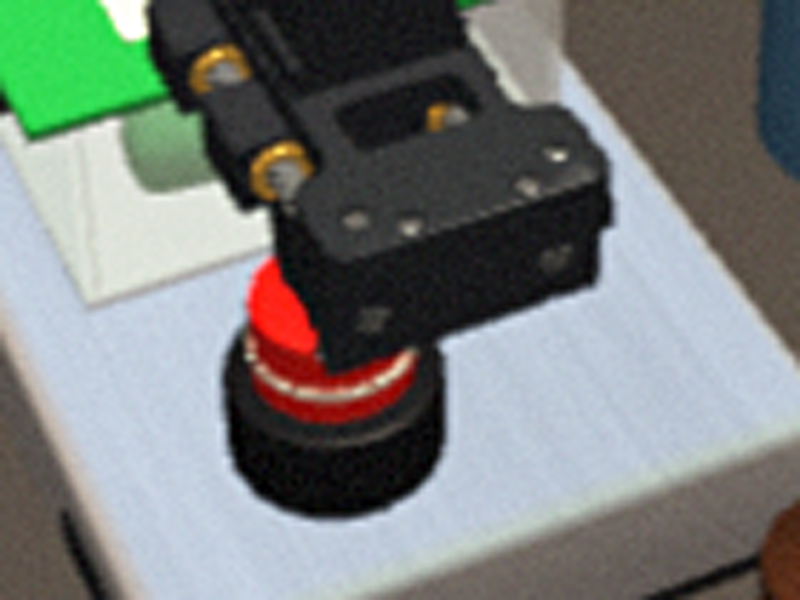

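The fingers touch the plunger; position (3.4 mm) and force (4.9 N → 3.6 mm) agree. The white line is still above the collar, so I press about 8.5 mm more.

>>> servo_tool(
  translation=[
    [0, 0, 0.003],
    [0, 0, 0.003],
    [0, 0, 0.0015],
    [0, 0, 0],
    [0, 0, 0],
    [0, 0, 0],
  ],
  turn=[
    [0, 0, 0],
    [0, 0, 0],
    [0, 0, 0],
    [0, 0, 0],
    [0, 0, 0],
    [0, 0, 0],
  ],
)

```text
clock: 9.35
tool_pos: [0.5232, -0.194, 0.1283]
eef_rot: [-0.146, 0.989, -0.0, 0.0]
contact_force: [-2.0, 0.3, 7.0]
opening: 0.005
finger_force: 3.5
```

```bash
python3 - <<'E'
from h import *
a=[]
for k in range(6):
    s=r.get_state(); a.append(np.r_[loc(s['tool_pos']),s['contact_force'][2]])
    snap('side','side5.png')
print(np.array(a).round(4))
i=cv2.imread('pics/side5.png')[300:365,260:347]; cv2.imwrite('pics/c5.png',cv2.resize(i,(800,600),interpolation=2))
E
```

```text
[[-0.0298 -0.0863  0.1283  7.0494]
 [-0.0298 -0.0863  0.1283  6.8767]
 [-0.0298 -0.0863  0.1283  8.1341]
 [-0.0298 -0.0863  0.1283  6.1689]
 [-0.0298 -0.0863  0.1283  7.1589]
 [-0.0298 -0.0863  0.1283  7.0513]]
```

View pics/c5.png

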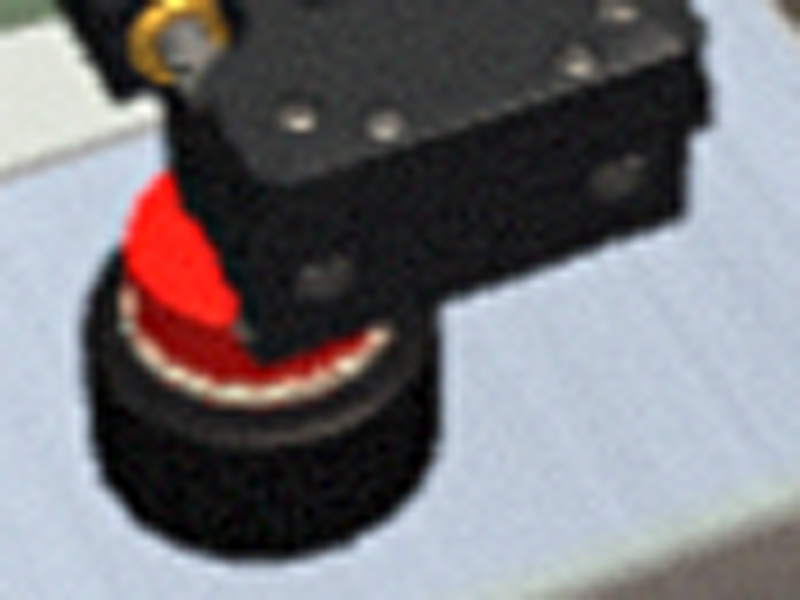

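A sliver of red remains below the white line (crop 250,400), about 1 mm short. Pressing 1.3 mm more, then holding.

>>> servo_tool(
  translation=[
    [0, 0, 0.0013],
    [0, 0, 0],
    [0, 0, 0],
    [0, 0, 0],
  ],
  turn=[
    [0, 0, 0],
    [0, 0, 0],
    [0, 0, 0],
    [0, 0, 0],
  ],
)

```text
clock: 10.15
tool_pos: [0.5232, -0.194, 0.1271]
eef_rot: [-0.146, 0.989, -0.0, 0.0]
contact_force: [-0.9, -0.2, 7.9]
opening: 0.007
finger_force: 3.7
```

```bash
python3 - <<'E'
from h import *
a=[]
for k in range(6):
    s=r.get_state(); a.append(np.r_[loc(s['tool_pos']),s['contact_force'][2]])
    snap('side','side6.png')
print(np.mean(a,0).round(4))
i=cv2.imread('pics/side6.png')[180:365,180:427]; cv2.imwrite('pics/c6.png',cv2.resize(i,(800,600),interpolation=2))
E
```

```text
[-0.0298 -0.0863  0.1271  7.5679]
```

View pics/c6.png

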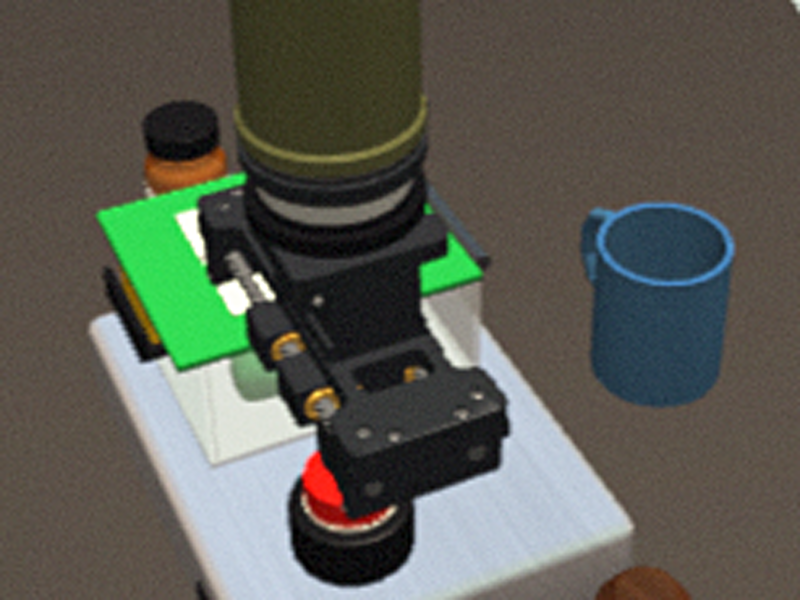

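The white line (crop 350,525) now meets the collar, travel is 11.9 mm at about 7.7 N, and the lid is still shut. Holding for over 3 s.

>>> servo_tool(
  translation=[
    [0, 0, 0],
    [0, 0, 0],
    [0, 0, 0],
    [0, 0, 0],
    [0, 0, 0],
    [0, 0, 0],
    [0, 0, 0],
    [0, 0, 0],
    [0, 0, 0],
    [0, 0, 0],
  ],
  turn=[
    [0, 0, 0],
    [0, 0, 0],
    [0, 0, 0],
    [0, 0, 0],
    [0, 0, 0],
    [0, 0, 0],
    [0, 0, 0],
    [0, 0, 0],
    [0, 0, 0],
    [0, 0, 0],
  ],
)

```text
clock: 11.7
tool_pos: [0.5233, -0.194, 0.1271]
eef_rot: [-0.146, 0.989, -0.0, 0.0]
contact_force: [-0.7, 0.2, 7.7]
opening: 0.003
finger_force: 3.7
```

>>> servo_tool(
  translation=[
    [0, 0, 0],
    [0, 0, 0],
    [0, 0, 0],
    [0, 0, 0],
    [0, 0, 0],
    [0, 0, 0],
    [0, 0, 0],
    [0, 0, 0],
    [0, 0, 0],
    [0, 0, 0],
  ],
  turn=[
    [0, 0, 0],
    [0, 0, 0],
    [0, 0, 0],
    [0, 0, 0],
    [0, 0, 0],
    [0, 0, 0],
    [0, 0, 0],
    [0, 0, 0],
    [0, 0, 0],
    [0, 0, 0],
  ],
)

```text
clock: 12.95
tool_pos: [0.5232, -0.194, 0.1271]
eef_rot: [-0.146, 0.989, -0.0, 0.0]
contact_force: [-1.5, -0.7, 8.2]
opening: 0.005
finger_force: 3.7
```

>>> servo_tool(
  translation=[
    [0, 0, 0],
    [0, 0, 0],
    [0, 0, 0],
    [0, 0, 0],
    [0, 0, 0],
    [0, 0, 0],
    [0, 0, 0],
    [0, 0, 0],
    [0, 0, 0],
    [0, 0, 0],
  ],
  turn=[
    [0, 0, 0],
    [0, 0, 0],
    [0, 0, 0],
    [0, 0, 0],
    [0, 0, 0],
    [0, 0, 0],
    [0, 0, 0],
    [0, 0, 0],
    [0, 0, 0],
    [0, 0, 0],
  ],
)

```text
clock: 14.2
tool_pos: [0.5232, -0.194, 0.1271]
eef_rot: [-0.146, 0.989, -0.0, 0.0]
contact_force: [-1.6, 0.3, 6.4]
opening: 0.007
finger_force: 3.7
```

```bash
python3 -c "
from h import *
s=r.get_state(); print(s['clock'],s['tool_pos'],s['contact_force']); print(r.finish_job())"
```

```text
14.2 [ 0.52323884 -0.19398337  0.1270974 ] [-1.59399655  0.26204993  6.35615948]
the job is handed in; nothing more can be done
None
```

The job is handed in at 14.2 s: the lid is shut with its tab behind the rim, and the plunger was held at about 11.9 mm for over 3 s and is still held; the fingers briefly pressed the shut lid with 40 N, right at the 40 N limit set for the arm and gripper body.

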